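# Dock a board pallet behind its gravity catch and close the cover

### The job

Push the grey pallet with the circuit board along its track and in under the red drop catch, so that the pallet's own edge lifts the catch, until you feel the end stop and the catch falls down behind the pallet and holds it against the sprung brass contact bar. Then swing the blue-framed cover fully down over it. Do not touch the red catch with the robot, do not ram the pallet into the stop, keep the board in its pocket, and leave the other things on the bench where they are.

Things in the scene. Friction and masses are not known exactly. Their poses are not given: they have to be found in the camera images.
- dock: Fixed docking track: base plate 256 x 150 x 8 mm (x -130 to +126), origin at its underside on the centre line; x axis = loading direction (away from the robot, yaw -0.1 to 0.2), y left, z up. Black guides 22 mm high over the bench, inner faces at y = +-53.5 mm, x = -118 to +82 mm; open mouth at -x. The catch's post stands outside the right guide at x = -46, y = -68 mm, 42 mm high.
- track_home (a point): Point on the track's floor (8 mm over the bench, dock x = y = 0), nominal place of the catch's locking face and of the pallet's rear edge when held. The grey stop unit that carries catch, contact bar and end block (36 mm high, from x = 89 mm) was set within +-6 mm of nominal along the track; the setting is not reported: feel for it.
- pallet: Grey pallet 74 (x, along the track) x 104 (y) x 18 mm, 0.17 to 0.35 kg, loose between the guides, top 26 mm over the bench; too wide to grasp, made to be pushed on its near edge. Origin at the centre of its underside, x in the loading direction. Front edge (x = +37) starts 28 to 50 mm before track_home. Push the rear edge (x = -37) at y = -20 to +45 mm; the catch drops behind it at y = -38 to -50.
- catch (a joint): Red gravity catch, rad: 0 = down, grows as lifted (about 0.2 on the pallet). Lever 46 mm long, 10 wide, along dock y = -44 mm, hinged at dock x = -46 (+-6) mm, 34 mm over the bench; nose ramped towards the mouth, upright locking face at dock x = 0 (+-6), lower end 16 mm over the bench. Drops once the pallet's rear edge is some 4 mm past the face; the bar then pushes the pallet back on it.
- contact_bar (a joint): Sprung brass contact bar (60 mm wide) that the pallet's front edge meets; travel in m: 0 = free, grows as pressed: about 0.003 when the catch holds the pallet, 0.007 when the catch drops, 0.010 = hard end stop. Spring: 1.4 N at first touch, 5 N at the end stop, rigid beyond; friction adds 2 to 8 N to the push.
- cover (a joint): Cover hinge, rad: 0 = shut (level, pointing to dock -x, top 48 mm over the bench), 1.57 = upright. Starts at 1.45 to 1.7 and stays where left (friction 0.06 N m). Blue frame with clear pane, 108 mm long, 96 wide, 6 thick, with a 30 mm wide tab at the free edge, out to 117 mm from the hinge. Close it by pushing its far face towards the robot and down.
- cover_hinge (a point): Middle of the cover's hinge axis, which runs along dock y at dock x = 115 mm, 45 mm over the bench, in the middle of the cover's thickness.
- board: Beige circuit board 42 x 68 x 10 mm with a round black part, lying loose in the pallet's 6 mm deep pocket with 2 mm play; origin at the centre of its underside, 12 mm above the pallet's origin.
- cover_mid (a point): Point on the cover's outer face (its top when shut, the far side when upright), on its middle line, 80 mm from the hinge axis.
- solvent_bottle: Clear bottle with blue collar, 63 x 62 x 122 mm, standing on the bench, a bystander; origin at its underside.
- timer: Light grey timer, 32 x 58 x 45 mm, a bystander; origin at its underside.
- black_tray: Black tray 96 x 136 x 22 mm, a bystander to the right of the track; origin at its underside.
- blue_box: Small blue box with grey lid, 60 x 68 x 25 mm, a bystander far to the right of the track; origin at its underside.

How it is judged:
By the outcome, as a careful person would: the job done as asked, in the order asked, and still so for the second after the job is handed in, with the robot touching nothing.
It also fails if it takes over 58 s, if anything falls off the work surface, if the arm or the gripper's body presses on something with over 40 N, if the wrist force passes 120 N, or if a joint passes its speed limit or range.

### The arm

A 7-joint arm with a two-finger parallel gripper is mounted at the origin on a cart in front of the work surface, level with it; the furniture and walls round the work are solid. World frame = base frame: x ahead of the robot, y to its left, z up, the work surface at z = 0. Lengths are in m, angles in rad, forces in N, time in s.
With the tool pointing down it reaches from about 0.425 to 0.925 m from the base axis. Payload 6.8 kg.
Tool frame: the origin (TCP) lies where the fingers leave the gripper's body, on its centre line; the fingertips stand 73 mm ahead of it and the grasp point (between the pads) lies 54 mm ahead of it; z points along the fingers, y is the direction in which the jaws open and shut (so a half turn about z gives the same grasp; the last joint's range is limited). The gripper opens to 85 mm and grips with 20 to 120 N. Pads are 22 mm wide; open, the fingers measure 114 mm over their backs; the gripper's body (76 mm by 85 mm) begins 54 mm behind the grasp point. The pads swing forward as they close: fully open they stand 13 mm farther back than shut.
Start: joints at [-1.41, 0.477, 0.022, 1.555, -0.011, 1.109, -0.083], TCP at [0.179, 0.651, 0.304] pointing down, gripper open.
Joint ranges: [-2.96, 2.96], [-0.34, 2.1], [-1.41, 1.46], [0.24, 2.44], [-1.37, 4.51], [0.17, 1.92], [-2.96, 2.96]. Speed limits (rad/s): [2.39, 2.39, 3.14, 3.14, 3.14, 3.14, 3.14].

### API

Orientations are given as a rotation vector (axis times angle).
In Python, from bench import r gives the robot as it stands.
- The arm moves only by the shell command python3 -m handwheel 'ROWS' [FORCE]. ROWS is JSON, a list that holds one entry, the list of rows, each a list of 7 numbers: the shift along the world's x, y, z in m, then the turn, a rotation vector about the world's x, y, z in rad, then the finger opening in m, from 0 to 0.0854. A call has 1 to 10 rows; each row shifts and turns the commanded pose from where the row before left it; what a row does not reach is not made up. A row lasts 1/12 s, in which the tool goes at most 41.7 mm and 7.16 degrees, less where a joint would pass 70% of its speed; a pose out of reach is approached as far as the arm can. A call is refused whole if a number of a shift passes 0.0417 or a number of a turn 0.125, either way. A call with a gripper value outside its range is refused whole. The fingers move at their own pace and stop on an object; FORCE is the grip in N (left out, the last holds). Time passes only in rows, so rows that do not move let the fingers close. It gives the time, the measured TCP pose, the force and the opening at its end, in the units of the state.
- r.get_obs(): the state, without advancing time (a new reading comes with each control period).
- r.grab_frame(name): name is "scene" or "side" or "wrist"; returns (picture, depth): 480x640x3 uint8, red, green, blue; 480x640 float32, m along the optical axis (not along the pixel's ray), 0 where there is no reading.
- r.get_calibration(name): a dict with "vertical_fov" (degrees; the focal length in pixels is half the picture's height over the tangent of half this angle, whatever the lens; pixels are square), "cx", "cy" (the principal point, pixels), "R" (3x3) and "t" (3): a world point X has camera coordinates R X + t; the wrist camera has in their place "T_tool_cam" (4x4, takes a point from camera to tool coordinates, whose origin is the TCP and whose axes are the flange's). Camera axes: x right, y down, z forward; pixel columns grow to the right and rows downward; lengths in m; the calibration is good to about 2 mm. A picture is of the moment at which its call begins: read the wrist's pose just before it. get_calibration takes no time and is no camera call.
- r.hand_in(): hands the job in, once; it reports no verdict.
Trained networks look in the newest picture that a camera, given by its name, has taken for a name from the list of things; names that differ only in an ending like _2 or _b are one class to them, and where a whole thing is asked for, a point or a joint stands for the part that bears it (a point fixed in the world has none). Each returns a list of dicts, best first, with "p" (0 to 1); they miss things now and then, are a little off and sometimes report something else, mostly with a low value. They report only what shows in the picture. A call takes as long as a camera call.
- r.masks_of(label, camera): "pixels" (480x640 bool, what is visible of it) and "at" ([column, row] in pixels, amid what is visible of it).
The state is a dict: "clock": time; "joints": joint angles; "qvel": joint speeds; "tau": joint torques, N m; "tcp_pos": TCP position; "orientation": TCP orientation; "contact_force": force on the tool from outside, world axes, zero at the start; "moment": the same for the moment, N m; "grip_width": finger opening in m.
Only numpy, scipy, OpenCV 4.12 (cv2) and the standard library are available. Lean on these libraries where they do the work, as an engineer would, in place of code of your own. Each camera call takes 0.05 s, during which the arm holds its last target.

## Working session

There is one attempt and no reset: what is moved stays moved. The work goes in short steps, Python scripts to look and compute and a shell command to move; the robot and the scene stay as the last step left them, time stands still between calls to the robot, and variables do not carry over. Pictures are saved under pics/ and viewed, and the job is handed in when it is done.

```bash
ls; mkdir -p pics
python3 - <<'E'
from bench import r
import cv2
o=r.get_obs(); print(o)
for n in ("scene","side","wrist"):
    im,d=r.grab_frame(n); cv2.imwrite(f"pics/{n}0.png",im[:,:,::-1])
    print(n,r.get_calibration(n))
E
```

```text
pics
{'clock': 0.0, 'joints': array([-1.41009141,  0.47780266,  0.02232644,  1.55645029, -0.01151771,
        1.10929824, -0.08311146]), 'qvel': array([ 0.0029024 , -0.00130681, -0.00137695,  0.00125615,  0.00043871,
       -0.00021811, -0.00063801]), 'tau': array([ 5.81496170e-04, -5.96448255e+01,  1.60839424e+00, -2.81202257e+01,
        1.25180781e-02,  9.41197271e-03,  8.80844368e-06]), 'tcp_pos': array([0.17913738, 0.65031832, 0.30292411]), 'orientation': array([-4.20928027e-01, -3.11313184e+00,  2.86831329e-03]), 'contact_force': array([ 0.29383704, -0.11447625,  1.10866478]), 'moment': array([ 0.03122232, -0.01718315, -0.01573506]), 'grip_width': 0.08532997232504455}
scene {'vertical_fov': 42.45777887299853, 'cx': 318.50558261257646, 'cy': 238.0088723139053, 'R': array([[ 0.68864796, -0.72508879,  0.00320088],
       [-0.51958048, -0.49653742, -0.69533209],
       [ 0.50576686,  0.47717591, -0.71868146]]), 't': array([-0.43349402,  0.28104289,  1.15185035])}
side {'vertical_fov': 44.01277219058475, 'cx': 320.0165215481042, 'cy': 242.69508968896113, 'R': array([[ 0.18840654,  0.98189202,  0.01977474],
       [ 0.72483935, -0.12544051, -0.67740136],
       [-0.66265443,  0.14196035, -0.73534778]]), 't': array([-0.03792792, -0.35133937,  1.72786964])}
wrist {'vertical_fov': 63.70467706146378, 'cx': 325.43184607675016, 'cy': 245.50072218168646, 'T_tool_cam': array([[-4.17698063e-05, -9.44679328e-01, -3.27995374e-01,
         8.44654860e-02],
       [ 9.99999853e-01,  1.37559091e-04, -5.23541010e-04,
         4.29244739e-04],
       [ 5.39697115e-04, -3.27995348e-01,  9.44679184e-01,
        -6.93534628e-02],
       [ 0.00000000e+00,  0.00000000e+00,  0.00000000e+00,
         1.00000000e+00]])}
```

View pics/scene0.png

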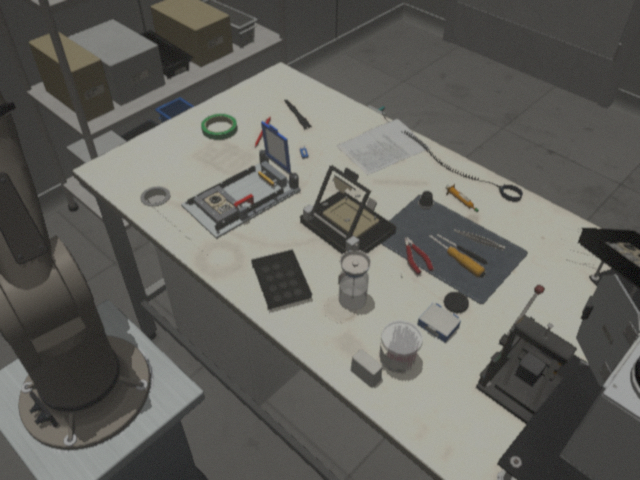

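View pics/side0.png

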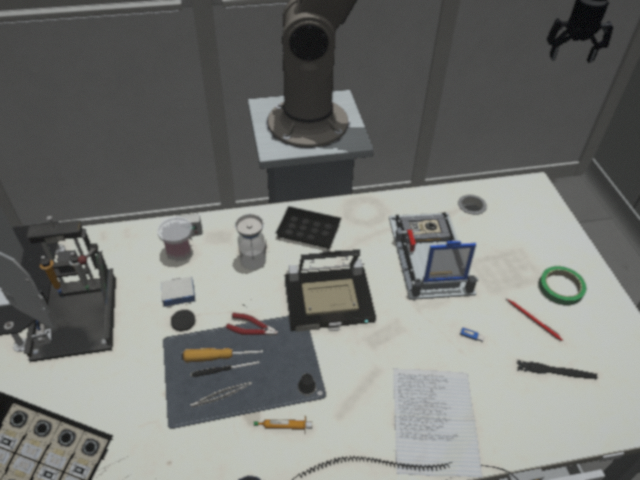

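The scene view shows the dock at about (240,190) with its blue cover upright at (275,148) and the red catch at (243,202). In the side view the dock is at (435,255) and the pallet at (432,228). Next I measure.

```bash
cat > h.py <<'E'
import numpy as np, cv2
from bench import r
from scipy.spatial.transform import Rotation as Ro
def cloud(n,d,cal=None,obs=None):
    c=r.get_calibration(n); f=240/np.tan(np.radians(c["vertical_fov"]/2))
    v,u=np.mgrid[0:480,0:640]
    P=np.stack([(u-c["cx"])/f*d,(v-c["cy"])/f*d,d],-1)
    if n=="wrist":
        T=c["T_tool_cam"]; P=P@T[:3,:3].T+T[:3,3]
        P=P@Ro.from_rotvec(obs["orientation"]).as_matrix().T+obs["tcp_pos"]
    else: P=(P-c["t"])@c["R"]
    P[d<=0]=np.nan
    return P
def proj(n,X,obs=None):
    c=r.get_calibration(n); f=240/np.tan(np.radians(c["vertical_fov"]/2)); X=np.atleast_2d(X)
    if n=="wrist":
        T=c["T_tool_cam"]; P=(X-obs["tcp_pos"])@Ro.from_rotvec(obs["orientation"]).as_matrix()
        P=(P-T[:3,3])@T[:3,:3]
    else: P=X@c["R"].T+c["t"]
    return np.stack([P[:,0]/P[:,2]*f+c["cx"],P[:,1]/P[:,2]*f+c["cy"]],-1)
E
python3 - <<'E'
from h import *
for n in ("scene","side"):
    im,d=r.grab_frame(n); P=cloud(n,d); np.savez(f"{n}.npz",im=im,d=d,P=P)
    for l in ("dock","pallet","cover","catch","board"):
        m=r.masks_of(l,n)
        for q in m[:2]:
            X=P[q["pixels"]]; X=X[~np.isnan(X[:,0])]
            print(n,l,round(q["p"],2),q["at"],len(X),np.median(X,0).round(3),np.percentile(X,3,axis=0).round(3),np.percentile(X,97,axis=0).round(3))
    z=P[...,2]; 
    cv2.imwrite(f"pics/{n}_crop.png",cv2.resize(im[100:260,160:320] if n=="scene" else im[190:320,360:500],None,fx=4,fy=4,interpolation=cv2.INTER_CUBIC)[:,:,::-1])
E
```

```text
scene dock 0.83 [257.6, 186.8] 3949 [0.601 0.175 0.009] [ 0.427  0.108 -0.001] [0.672 0.253 0.145]
scene dock 0.53 [211.9, 209.5] 585 [0.464 0.191 0.023] [0.445 0.143 0.009] [0.519 0.244 0.028]
scene pallet 0.68 [211.7, 211.4] 683 [0.469 0.192 0.023] [0.445 0.141 0.011] [0.521 0.244 0.028]
scene cover 0.93 [276.6, 150.8] 881 [0.663 0.174 0.099] [0.655 0.129 0.044] [0.669 0.221 0.153]
scene cover 0.72 [366.4, 366.0] 797 [ 0.373 -0.362  0.039] [ 0.367 -0.386 -0.   ] [ 0.395 -0.332  0.046]
scene catch 0.69 [276.6, 145.7] 876 [0.663 0.174 0.1  ] [0.655 0.129 0.045] [0.669 0.221 0.153]
scene catch 0.56 [257.6, 185.7] 3651 [0.6   0.176 0.01 ] [0.428 0.109 0.001] [0.669 0.25  0.146]
scene board 0.9 [216.3, 202.9] 350 [0.484 0.195 0.024] [0.466 0.162 0.018] [0.506 0.226 0.029]
side dock 0.61 [439.4, 264.7] 3818 [0.667 0.175 0.044] [0.449 0.12  0.005] [0.684 0.258 0.152]
side pallet 0.93 [427.7, 231.7] 696 [0.501 0.203 0.025] [0.451 0.148 0.011] [0.529 0.248 0.029]
side cover 0.56 [451.2, 263.0] 1916 [0.668 0.183 0.098] [0.567 0.136 0.009] [0.677 0.231 0.155]
side cover 0.31 [307.1, 228.5] 1908 [ 0.425 -0.071  0.007] [ 0.371 -0.139 -0.001] [ 0.492 -0.005  0.023]
side catch 0.55 [411.8, 238.7] 125 [0.539 0.15  0.039] [0.508 0.145 0.016] [0.554 0.162 0.043]
side board 0.82 [425.3, 228.8] 330 [0.491 0.2   0.027] [0.471 0.168 0.021] [0.51  0.229 0.032]
```

```bash
ls pics
```

```text
scene0.png
scene_crop.png
side0.png
side_crop.png
wrist0.png
```

View pics/scene_crop.png

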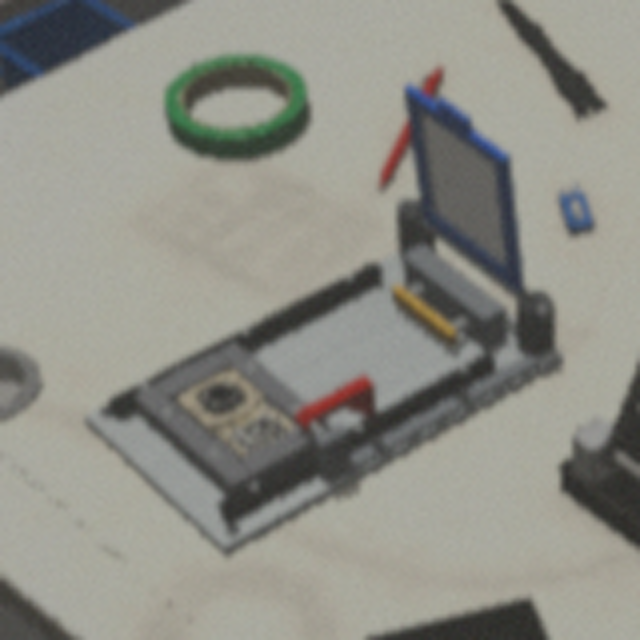

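View pics/side_crop.png

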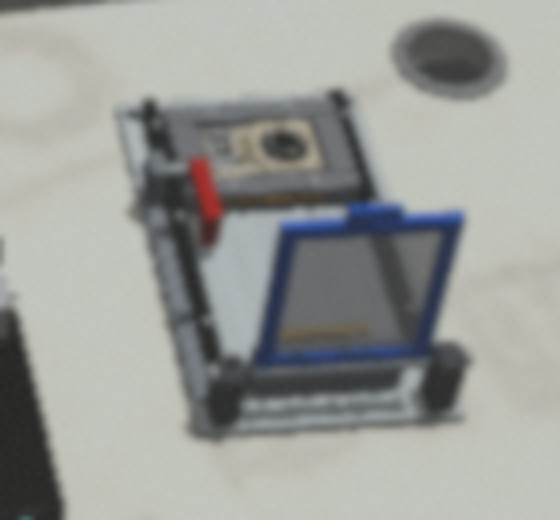

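Run:
```python
from h import *
def ray(n,uv,z):
    c=r.get_calibration(n); f=240/np.tan(np.radians(c["vertical_fov"]/2))
    d=c["R"].T@np.array([(uv[0]-c["cx"])/f,(uv[1]-c["cy"])/f,1]); o=-c["R"].T@c["t"]
    return o+d*(z-o[2])/d[2]
S=lambda a,b:(a/4+160-.4,b/4+100-.4); D=lambda a,b:(a/4+360-.4,b/4+190-.4)
print("scene NL,NR,FR",[ray("scene",S(*p),.008).round(4) for p in((88,418),(228,552),(558,355))])
print("side NL? NR FR FL",[ray("side",D(*p),.008).round(4) for p in((352,95),(118,110),(195,430),(465,415))])
for n in("scene","side"):
    P=np.load(n+".npz")["P"].reshape(-1,3)
    # bench height check
    k=(P[:,0]>.45)&(P[:,0]<.7)&(P[:,1]>.28)&(P[:,1]<.33); print(n,"bench z",np.nanmedian(P[k,2]))
    k=(P[:,0]>.35)&(P[:,0]<.75)&(P[:,1]>.08)&(P[:,1]<.29)&(P[:,2]>.005)&(P[:,2]<.05)
    Q=P[k][:,:2].astype(np.float32); print(n,cv2.minAreaRect(Q), len(Q))
```

```text
scene NL,NR,FR [array([0.4316, 0.2681, 0.008 ]), array([0.4172, 0.1201, 0.008 ]), array([0.6685, 0.1035, 0.008 ])]
side NL? NR FR FL [array([0.4397, 0.2757, 0.008 ]), array([0.4279, 0.129 , 0.008 ]), array([0.6734, 0.1048, 0.008 ]), array([0.6893, 0.254 , 0.008 ])]
scene bench z -0.002493777960257908
scene ((0.5523115396499634, 0.19131463766098022), (0.18681450188159943, 0.25990480184555054), 84.51689147949219) 3988
side bench z 0.00017479167678499186
side ((0.5506370067596436, 0.1834835559129715), (0.3976755440235138, 0.2024490386247635), 0.5419066548347473) 3881
```

```bash
python3 -m handwheel '[[[0.02,-0.029,0,0,0,0.011,0],[0.02,-0.029,0,0,0,0.011,0],[0.02,-0.029,0,0,0,0.011,0],[0.02,-0.029,0,0,0,0.011,0],[0.02,-0.029,0,0,0,0.011,0],[0.02,-0.029,0,0,0,0.011,0],[0.02,-0.029,0,0,0,0.011,0],[0.02,-0.029,0,0,0,0.011,0]]]' 20 && python3 -m handwheel '[[[0.02,-0.029,0,0,0,0.011,0],[0.02,-0.029,0,0,0,0.011,0],[0.02,-0.029,0,0,0,0.011,0],[0.02,-0.029,0,0,0,0.011,0],[0.02,-0.029,0,0,0,0.011,0],[0.02,-0.029,0,0,0,0.011,0],[0.02,-0.029,0,0,0,0.011,0],[0.02,-0.029,0,0,0,0.011,0],[0,0,0,0,0,0,0],[0,0,0,0,0,0,0]]]'
python3 - <<'E'
from h import *
o=r.get_obs(); im,d=r.grab_frame("wrist"); P=cloud("wrist",d,obs=o)
np.savez("wrist.npz",im=im,d=d,P=P,p=o["tcp_pos"],q=o["orientation"])
cv2.imwrite("pics/wrist1.png",im[:,:,::-1])
print(o["tcp_pos"],o["orientation"],o["clock"])
for l in ("pallet","cover","catch","board"):
    for q in r.masks_of(l,"wrist")[:2]:
        X=P[q["pixels"]]; X=X[~np.isnan(X[:,0])]
        print(l,round(q["p"],2),q["at"],len(X),np.median(X,0).round(3),np.percentile(X,3,axis=0).round(3),np.percentile(X,97,axis=0).round(3))
E
```

```text
clock: 1.42
tcp_pos: [0.34, 0.4173, 0.3042]
orientation: [0.283, 3.129, 0.001]
contact_force: [1.5, 0.7, 0.2]
grip_width: 0.0
clock: 2.25
tcp_pos: [0.5004, 0.1845, 0.3041]
orientation: [0.154, 3.137, -0.0]
contact_force: [-0.3, 0.4, -0.4]
grip_width: 0.0
[0.5003947  0.18447407 0.30411654] [ 1.53817831e-01  3.13715607e+00 -3.77938123e-04] 2.25
pallet 0.83 [342.8, 166.1] 5706 [0.477 0.2   0.025] [0.45  0.149 0.019] [0.523 0.247 0.027]
cover 0.65 [323.9, 434.8] 619 [0.662 0.169 0.131] [0.658 0.164 0.046] [0.67  0.223 0.15 ]
cover 0.56 [340.3, 190.5] 3185 [0.487 0.199 0.025] [0.469 0.166 0.022] [0.508 0.228 0.03 ]
catch 0.75 [291.4, 240.8] 704 [0.524 0.15  0.04 ] [0.501 0.143 0.008] [0.551 0.156 0.042]
board 0.77 [338.5, 193.4] 3121 [0.487 0.199 0.025] [0.469 0.166 0.022] [0.508 0.228 0.03 ]
```

View pics/wrist1.png

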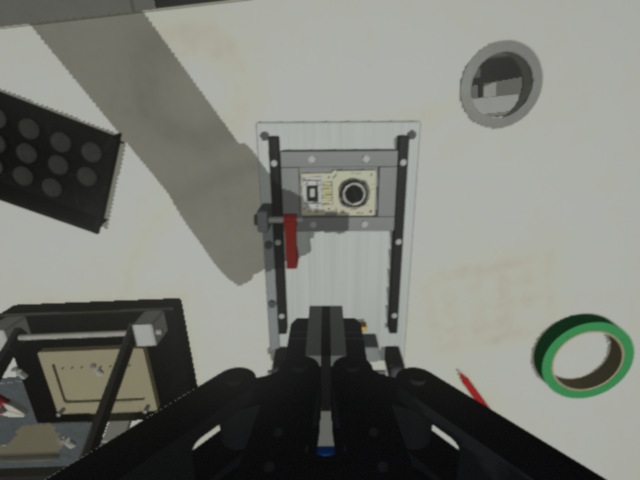

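The wrist view (its top is towards the robot) shows base corners at (257,122) and (420,122). The pallet's rear edge is at row ~151 and its front at ~230. The catch runs from (291,214) to (291,268).

Run:
```python
from h import *
w=np.load("wrist.npz"); im=w["im"]; o=dict(tcp_pos=w["p"],orientation=w["q"]); P=w["P"]
c=r.get_calibration("wrist"); f=240/np.tan(np.radians(c["vertical_fov"]/2)); T=c["T_tool_cam"]; R=Ro.from_rotvec(o["orientation"]).as_matrix()
def ray(u,v,z):
    d=R@T[:3,:3]@np.array([(u-c["cx"])/f,(v-c["cy"])/f,1]); q=R@T[:3,3]+o["tcp_pos"]; return (q+d*(z-q[2])/d[2]).round(4)
print("near corners",ray(257,122,.008),ray(420,122,.008))
print("guide far ends centre top",ray(281,333,.022),ray(393,332,.022), "near", ray(274,137,.022),ray(404,135,.022))
cv2.imwrite("pics/wc.png",cv2.resize(im[110:350,230:440],None,fx=2.5,fy=2.5,interpolation=cv2.INTER_CUBIC)[:,:,::-1])
m=r.masks_of("pallet","wrist")[0]["pixels"]
v,u=np.nonzero(m); print(u.min(),u.max(),v.min(),v.max())
print("pallet rear mid",ray(340,151,.026),"front",ray(340,230,.026))
k=(np.abs(P[...,1]-.32)<.03); print("bench",np.nanmedian(P[k][:,2]))
for uu in (300,340,380):
    print(uu,[(vv,P[vv,uu].round(3).tolist()) for vv in range(144,158,2)])
```

```text
near corners [0.4195 0.1306 0.008 ] [0.4339 0.2768 0.008 ]
guide far ends centre top [0.6299 0.1252 0.022 ] [0.6401 0.2418 0.022 ] near [0.4333 0.1458 0.022 ] [0.4428 0.2594 0.022 ]
279 396 149 232
pallet rear mid [0.4505 0.2024 0.026 ] front [0.5226 0.1962 0.026 ]
bench -0.0007378068727678377
300 [(144, [0.442, 0.167, 0.007]), (146, [0.444, 0.166, 0.006]), (148, [0.446, 0.166, 0.007]), (150, [0.447, 0.167, 0.013]), (152, [0.448, 0.167, 0.025]), (154, [0.45, 0.167, 0.024]), (156, [0.451, 0.167, 0.025])]
340 [(144, [0.446, 0.203, 0.007]), (146, [0.448, 0.203, 0.009]), (148, [0.45, 0.203, 0.008]), (150, [0.451, 0.203, 0.016]), (152, [0.451, 0.202, 0.026]), (154, [0.453, 0.202, 0.026]), (156, [0.455, 0.202, 0.024])]
380 [(144, [0.45, 0.24, 0.006]), (146, [0.452, 0.24, 0.006]), (148, [0.453, 0.24, 0.007]), (150, [0.454, 0.238, 0.019]), (152, [0.455, 0.237, 0.027]), (154, [0.457, 0.237, 0.026]), (156, [0.458, 0.237, 0.025])]
```

View pics/wc.png

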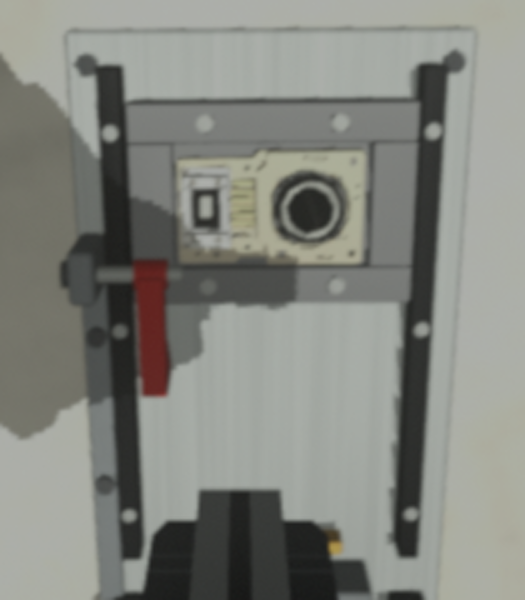

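```bash
python3 -m handwheel '[[[-0.0267,0.008,-0.02,0,0,0,0],[-0.0267,0.008,-0.02,0,0,0,0],[-0.0267,0.0085,-0.02,0,0,0,0],[0,0,-0.036,0,0,0,0],[0,0,-0.036,0,0,0,0],[0,0,-0.036,0,0,0,0],[0,0,-0.030,0,0,0,0],[0,0,-0.010,0,0,0,0],[0,0,0,0,0,0,0],[0,0,0,0,0,0,0]]]'
python3 - <<'E'
from h import *
im,d=r.grab_frame("scene"); cv2.imwrite("pics/s2.png",cv2.resize(im[100:260,160:320],None,fx=4,fy=4,interpolation=cv2.INTER_CUBIC)[:,:,::-1])
o=r.get_obs();print(o["tcp_pos"],o["orientation"],o["contact_force"])
im,d=r.grab_frame("wrist"); cv2.imwrite("pics/w2.png",im[:,:,::-1])
E
```

```text
clock: 3.38
tcp_pos: [0.4194, 0.2117, 0.0964]
orientation: [-0.145, -3.138, 0.0]
contact_force: [-0.3, -0.2, 0.9]
grip_width: 0.0001
[0.41993208 0.21196131 0.09718839] [1.45234000e-01 3.13674028e+00 1.95829034e-03] [0.24133425 0.47432646 0.86078348]
```

View pics/s2.png

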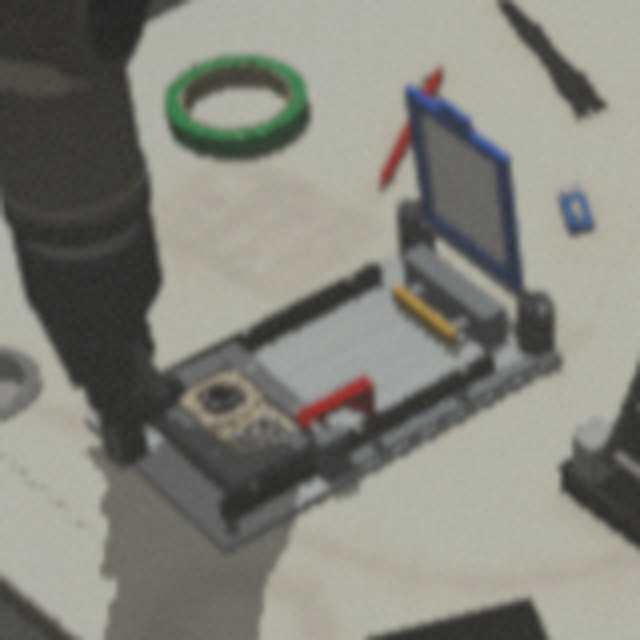

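View pics/w2.png

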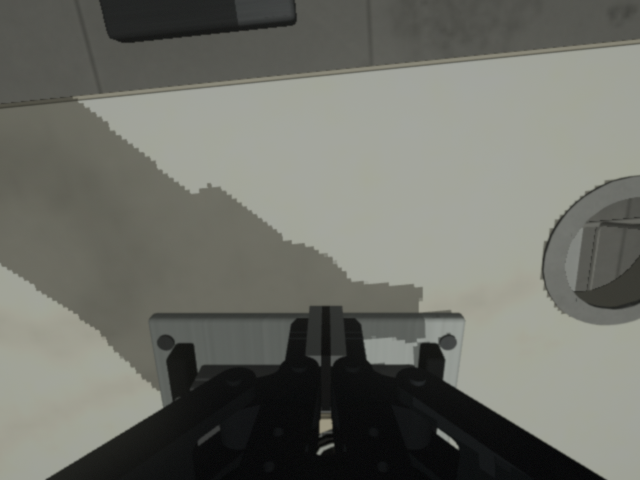

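```bash
python3 -m handwheel '[[[0,0,-0.006,0,0,0,0],[0,0,-0.004,0,0,0,0],[0.005,-0.0005,0,0,0,0,0],[0.005,-0.0005,0,0,0,0,0],[0.003,-0.0003,0,0,0,0,0],[0.003,-0.0003,0,0,0,0,0],[0.003,-0.0003,0,0,0,0,0],[0.003,-0.0003,0,0,0,0,0],[0,0,0,0,0,0,0]]]'; python3 -m handwheel '[[[0.003,-0.0003,0,0,0,0,0],[0.003,-0.0003,0,0,0,0,0],[0.003,-0.0003,0,0,0,0,0],[0.003,-0.0003,0,0,0,0,0]]]'
```

```text
clock: 4.23
tcp_pos: [0.4416, 0.209, 0.0859]
orientation: [0.146, 3.138, 0.0]
contact_force: [-0.1, 0.2, 0.5]
grip_width: -0.0003
clock: 4.57
tcp_pos: [0.4533, 0.2078, 0.0858]
orientation: [-0.146, -3.138, 0.0]
contact_force: [-0.2, 0.5, -1.2]
grip_width: 0.0
```

Run:
```python
from h import *
im,d=r.grab_frame("side"); cv2.imwrite("pics/s3.png",cv2.resize(im[190:320,360:500],None,fx=4,fy=4,interpolation=cv2.INTER_CUBIC)[:,:,::-1])
im,d=r.grab_frame("wrist"); cv2.imwrite("pics/w3.png",im[:,:,::-1])
```

```text
(no output)
```

View pics/s3.png

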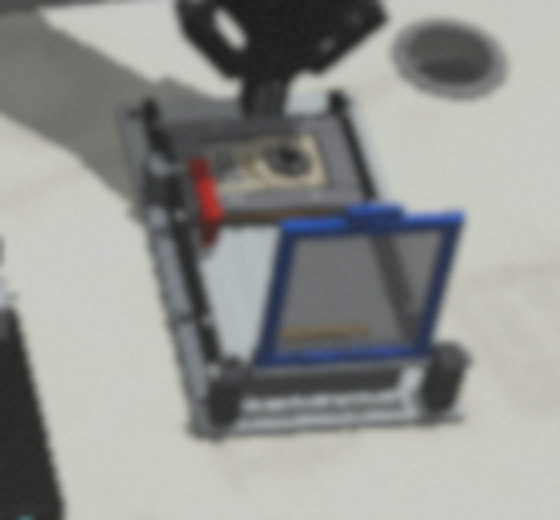

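View pics/w3.png

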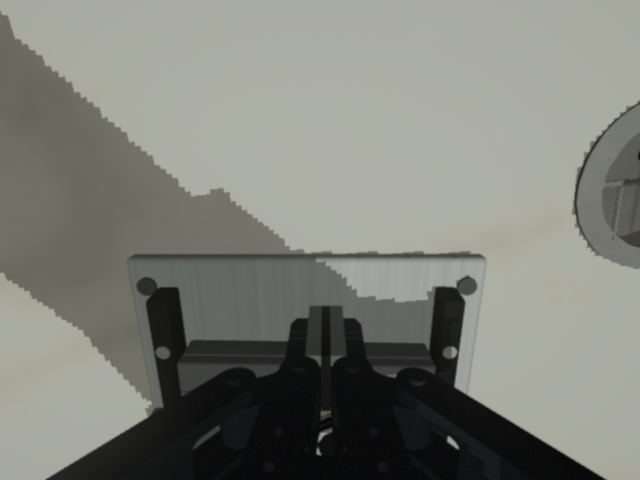

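Run:
```python
from h import *
o=r.get_obs(); im,d=r.grab_frame("wrist"); P=cloud("wrist",d,obs=o)
t=o["tcp_pos"]
def dk(p): v=np.array(p)[:2]-[.555,.1912]; return (v@[.9953,-.0968]*1e3).round(1),(v@[.0968,.9953]*1e3).round(1)
print("tcp",dk(t))
for uu in (210,230,260,380,400,420):
    print(uu,[(vv,dk(P[vv,uu]),round(float(P[vv,uu,2])*1e3,1)) for vv in range(332,356,3)])
```

```text
tcp (np.float64(-102.1), np.float64(6.7))
210 [(332, (np.float64(-94.1), np.float64(-44.0)), 6.5), (335, (np.float64(-93.1), np.float64(-43.8)), 7.3), (338, (np.float64(-92.0), np.float64(-43.8)), 7.9), (341, (np.float64(-91.8), np.float64(-43.2)), 10.0), (344, (np.float64(-90.9), np.float64(-43.0)), 10.9), (347, (np.float64(-90.6), np.float64(-42.5)), 12.8), (350, (np.float64(-91.4), np.float64(-41.5)), 16.1), (353, (np.float64(-91.0), np.float64(-41.1)), 17.7)]
230 [(332, (np.float64(-95.2), np.float64(-34.7)), 8.1), (335, (np.float64(-92.4), np.float64(-35.3)), 6.1), (338, (np.float64(-91.6), np.float64(-35.1)), 7.3), (341, (np.float64(-91.3), np.float64(-34.7)), 9.1), (344, (np.float64(-90.8), np.float64(-34.4)), 10.8), (347, (np.float64(-91.6), np.float64(-33.5)), 14.2), (350, (np.float64(-91.3), np.float64(-33.1)), 15.9), (353, (np.float64(-91.4), np.float64(-32.6)), 18.2)]
260 [(332, (np.float64(-93.8), np.float64(-22.0)), 5.9), (335, (np.float64(-93.7), np.float64(-21.6)), 8.2), (338, (np.float64(-91.3), np.float64(-22.0)), 6.8), (341, (np.float64(-90.8), np.float64(-21.7)), 
[... 765 characters left out ...]
, np.float64(39.9)), 8.1), (341, (np.float64(-90.2), np.float64(40.2)), 7.1), (344, (np.float64(-90.1), np.float64(39.8)), 9.2), (347, (np.float64(-90.8), np.float64(39.2)), 12.6), (350, (np.float64(-90.8), np.float64(38.8)), 14.8), (353, (np.float64(-90.9), np.float64(38.4)), 17.1)]
420 [(332, (np.float64(-94.5), np.float64(48.9)), 6.5), (335, (np.float64(-94.3), np.float64(48.4)), 8.5), (338, (np.float64(-91.9), np.float64(49.0)), 7.2), (341, (np.float64(-90.7), np.float64(48.9)), 7.7), (344, (np.float64(-89.9), np.float64(48.7)), 8.8), (347, (np.float64(-90.0), np.float64(48.2)), 11.3), (350, (np.float64(-89.9), np.float64(47.7)), 13.4), (353, (np.float64(-91.0), np.float64(46.7)), 17.2)]
```

```bash
python3 -m handwheel '[[[0.003,-0.0003,0,0,0,0,0],[0.004,-0.0004,0,0,0,0,0],[0.004,-0.0004,0,0,0,0,0],[0.004,-0.0004,0,0,0,0,0],[0.004,-0.0004,0,0,0,0,0],[0.004,-0.0004,0,0,0,0,0],[0.004,-0.0004,0,0,0,0,0],[0.003,-0.0003,0,0,0,0,0]]]'
python3 - <<'E'
from h import *
im,d=r.grab_frame("side"); cv2.imwrite("pics/s4.png",cv2.resize(im[190:320,360:500],None,fx=4,fy=4,interpolation=cv2.INTER_CUBIC)[:,:,::-1])
E
```

```text
clock: 5.38
tcp_pos: [0.484, 0.2046, 0.0859]
orientation: [0.147, 3.137, -0.0]
contact_force: [-2.5, 1.3, -1.0]
grip_width: -0.0002
```

View pics/s4.png

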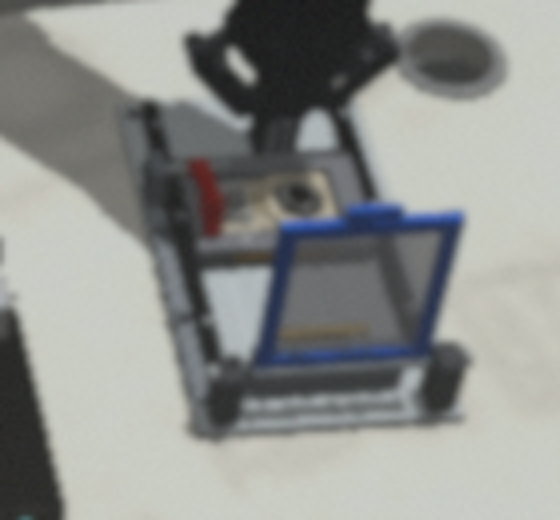

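The catch now rides on the pallet. Before the knuckles pass above it, I check their clearance.

Run:
```python
from h import *
t=r.get_obs()["tcp_pos"]
for n in ("side","scene"):
    im,d=r.grab_frame(n); P=cloud(n,d).reshape(-1,3); v=P[:,:2]-[.555,.1912]
    x=v@[.9953,-.0968]; y=v@[.0968,.9953]; z=P[:,2]
    for a in range(-70,80,10):
        k=(np.abs(x+.072)<.04)&(y*1e3>a)&(y*1e3<a+10)&(z>.055)&(z<.3)
        if k.any(): print(n,a,"min z",np.nanmin(z[k]).round(3),np.percentile(z[k],5).round(3),k.sum(), end="; ")
    print()
    k=(np.abs(y+.044)<.008)&(x>-.055)&(x<.01)&(z>.027)&(z<.07); print(n,"catch top",np.percentile(z[k],[5,50,95]).round(3), k.sum())
```

```text
side -60 min z 0.1 0.101 15; side -50 min z 0.087 0.092 53; side -40 min z 0.074 0.08 98; side -30 min z 0.062 0.084 572; side -20 min z 0.058 0.069 406; side -10 min z 0.056 0.068 391; side 0 min z 0.056 0.074 262; side 10 min z 0.057 0.062 309; side 20 min z 0.058 0.071 277; side 30 min z 0.059 0.067 230; side 40 min z 0.064 0.069 168; side 50 min z 0.076 0.082 79; side 60 min z 0.089 0.093 47; 
side catch top [0.028 0.042 0.052] 132
scene -70 min z 0.102 0.103 2; scene -60 min z 0.088 0.092 57; scene -50 min z 0.077 0.079 63; scene -40 min z 0.068 0.116 869; scene -30 min z 0.056 0.114 725; scene -20 min z 0.056 0.078 445; scene -10 min z 0.055 0.062 270; scene 0 min z 0.057 0.068 166; scene 10 min z 0.056 0.066 112; scene 20 min z 0.058 0.059 20; scene 30 min z 0.056 0.057 17; scene 40 min z 0.061 0.069 20; scene 50 min z 0.076 0.077 9; scene 60 min z 0.088 0.089 4; 
scene catch top [0.03  0.041 0.049] 93
```

```bash
python3 -m handwheel '[[[0.003,-0.0003,0,0,0,0,0],[0.004,-0.0004,0,0,0,0,0],[0.004,-0.0004,0,0,0,0,0],[0.004,-0.0004,0,0,0,0,0],[0.004,-0.0004,0,0,0,0,0],[0.004,-0.0004,0,0,0,0,0],[0.004,-0.0004,0,0,0,0,0],[0.004,-0.0004,0,0,0,0,0],[0.004,-0.0004,0,0,0,0,0],[0.003,-0.0003,0,0,0,0,0]]]'; python3 -m handwheel '[[[0.002,-0.0002,0,0,0,0,0],[0.002,-0.0002,0,0,0,0,0],[0.001,-0.0001,0,0,0,0,0]]]'
```

```text
clock: 6.37
tcp_pos: [0.5218, 0.201, 0.0859]
orientation: [0.146, 3.138, 0.0]
contact_force: [-1.8, 0.4, 0.8]
grip_width: 0.0001
clock: 6.62
tcp_pos: [0.5264, 0.2005, 0.0859]
orientation: [0.146, 3.138, -0.0]
contact_force: [-2.2, -0.2, -0.3]
grip_width: 0.0
```

```bash
python3 -m handwheel '[[[0.002,-0.0002,0,0,0,0,0],[0.002,-0.0002,0,0,0,0,0],[0.002,-0.0002,0,0,0,0,0],[0.001,-0.0001,0,0,0,0,0],[0.001,-0.0001,0,0,0,0,0]]]'; for i in 1; do python3 -m handwheel '[[[0.001,-0.0001,0,0,0,0,0],[0.001,-0.0001,0,0,0,0,0]]]'; done
```

```text
clock: 7.03
tcp_pos: [0.5343, 0.1997, 0.0859]
orientation: [0.146, 3.138, -0.0]
contact_force: [-2.0, 0.9, 2.6]
grip_width: 0.0002
clock: 7.2
tcp_pos: [0.5362, 0.1996, 0.0859]
orientation: [-0.146, -3.138, -0.0]
contact_force: [-2.2, 0.6, -0.8]
grip_width: 0.0002
```

```bash
python3 -m handwheel '[[[0.001,-0.0001,0,0,0,0,0],[0.001,-0.0001,0,0,0,0,0]]]'
```

```text
clock: 7.37
tcp_pos: [0.5382, 0.1994, 0.0859]
orientation: [-0.146, -3.138, -0.0]
contact_force: [-1.8, 0.1, -0.2]
grip_width: 0.0002
```

```bash
python3 -m handwheel '[[[0.001,-0.0001,0,0,0,0,0],[0.001,-0.0001,0,0,0,0,0]]]'
```

```text
clock: 7.53
tcp_pos: [0.5402, 0.1992, 0.0859]
orientation: [-0.146, -3.138, -0.0]
contact_force: [-1.9, 0.7, 0.3]
grip_width: -0.0001
```

```bash
python3 -m handwheel '[[[0.001,-0.0001,0,0,0,0,0],[0.001,-0.0001,0,0,0,0,0]]]'
```

```text
clock: 7.7
tcp_pos: [0.5422, 0.199, 0.0859]
orientation: [-0.146, -3.138, -0.0]
contact_force: [-2.7, 0.5, 1.7]
grip_width: -0.0004
```

```bash
python3 -m handwheel '[[[0.001,-0.0001,0,0,0,0,0],[0.001,-0.0001,0,0,0,0,0]]]'
```

```text
clock: 7.87
tcp_pos: [0.5433, 0.1988, 0.0858]
orientation: [-0.145, -3.136, 0.001]
contact_force: [-5.5, -0.4, 4.4]
grip_width: 0.0004
```

```bash
python3 -m handwheel '[[[0.001,-0.0001,0,0,0,0,0],[0.001,-0.0001,0,0,0,0,0]]]'
```

```text
clock: 8.03
tcp_pos: [0.5451, 0.1986, 0.0858]
orientation: [-0.145, -3.136, 0.001]
contact_force: [-5.9, 0.7, 3.9]
grip_width: 0.0001
```

```bash
python3 -m handwheel '[[[0.001,-0.0001,0,0,0,0,0],[0.001,-0.0001,0,0,0,0,0]]]'
```

```text
clock: 8.2
tcp_pos: [0.5468, 0.1983, 0.0858]
orientation: [-0.145, -3.135, 0.001]
contact_force: [-7.6, -0.1, 5.2]
grip_width: 0.0001
```

```bash
python3 -m handwheel '[[[0.001,-0.0001,0,0,0,0,0],[0.001,-0.0001,0,0,0,0,0]]]'
```

```text
clock: 8.37
tcp_pos: [0.5484, 0.1981, 0.0856]
orientation: [-0.145, -3.134, 0.002]
contact_force: [-8.1, 0.5, 6.3]
grip_width: 0.0004
```

```bash
python3 -m handwheel '[[[0.001,-0.0001,0,0,0,0,0],[0.0005,0,0,0,0,0,0]]]'
```

```text
clock: 8.53
tcp_pos: [0.5498, 0.198, 0.0856]
orientation: [-0.145, -3.134, 0.002]
contact_force: [-8.0, -0.8, 5.9]
grip_width: 0.0
```

```bash
python3 -m handwheel '[[[0.0005,0,0,0,0,0,0],[0.0005,0,0,0,0,0,0]]]'
python3 - <<'E'
from h import *
im,d=r.grab_frame("side"); cv2.imwrite("pics/s5.png",cv2.resize(im[190:320,360:500],None,fx=4,fy=4,interpolation=cv2.INTER_CUBIC)[:,:,::-1])
P=cloud("side",d).reshape(-1,3); v=P[:,:2]-[.555,.1912];x=v@[.9953,-.0968]; y=v@[.0968,.9953]; z=P[:,2]
k=(np.abs(y+.044)<.004)&(z>.027)&(z<.07)
for a in range(-60,15,6):
  q=k&(x*1e3>a)&(x*1e3<a+6)
  if q.any():print(a,np.percentile(z[q],90).round(4),q.sum())
E
```

```text
clock: 8.7
tcp_pos: [0.5505, 0.1979, 0.0856]
orientation: [-0.145, -3.133, 0.002]
contact_force: [-9.5, 0.4, 5.9]
grip_width: -0.0002
-48 0.0399 1
-42 0.043 6
-36 0.0425 8
-30 0.044 6
-24 0.0439 9
-18 0.0432 9
-12 0.0436 13
-6 0.0437 7
0 0.043 16
6 0.0291 3
12 0.0291 3
```

View pics/s5.png

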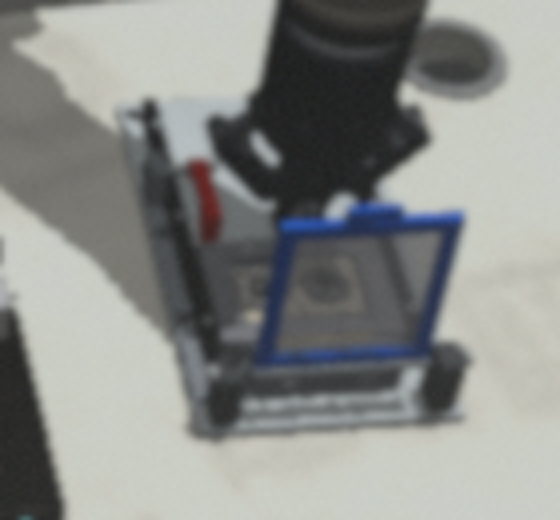

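The catch is level at 43 to 44 mm, so it has dropped. I creep on in small steps to feel the end stop.

```bash
python3 -m handwheel '[[[0.0005,0,0,0,0,0,0],[0.0005,0,0,0,0,0,0]]]'
```

```text
clock: 8.92
tcp_pos: [0.5513, 0.1979, 0.0856]
orientation: [-0.145, -3.133, 0.002]
contact_force: [-9.4, 0.6, 7.8]
grip_width: -0.0002
```

```bash
python3 -m handwheel '[[[0.0005,0,0,0,0,0,0],[0.0005,0,0,0,0,0,0]]]'
```

```text
clock: 9.08
tcp_pos: [0.5522, 0.1978, 0.0855]
orientation: [-0.145, -3.133, 0.002]
contact_force: [-9.5, 0.2, 7.8]
grip_width: 0.0002
```

```bash
python3 -m handwheel '[[[0.0005,0,0,0,0,0,0],[0.0005,0,0,0,0,0,0]]]'
```

```text
clock: 9.25
tcp_pos: [0.5528, 0.1978, 0.0854]
orientation: [-0.145, -3.132, 0.003]
contact_force: [-11.2, -0.1, 8.5]
grip_width: 0.0001
```

```bash
python3 -m handwheel '[[[0.0005,0,0,0,0,0,0],[0.0005,0,0,0,0,0,0]]]'
```

```text
clock: 9.42
tcp_pos: [0.553, 0.1978, 0.0853]
orientation: [-0.144, -3.13, 0.003]
contact_force: [-14.5, -1.2, 10.5]
grip_width: -0.0002
```

```bash
python3 -m handwheel '[[[0.0005,0,0,0,0,0,0]]]'
```

```text
clock: 9.5
tcp_pos: [0.5531, 0.1979, 0.0851]
orientation: [-0.144, -3.129, 0.004]
contact_force: [-17.0, 0.6, 9.7]
grip_width: 0.0004
```

The end stop is felt: the position stalls at 0.553 while the force climbs to 17 N. I back off slowly.

```bash
python3 -m handwheel '[[[-0.001,0.0001,0,0,0,0,0],[-0.001,0.0001,0,0,0,0,0],[-0.002,0.0002,0,0,0,0,0],[-0.002,0.0002,0,0,0,0,0],[-0.002,0.0002,0,0,0,0,0],[-0.004,0.0004,0,0,0,0,0],[-0.006,0.0006,0,0,0,0,0],[-0.008,0.0008,0,0,0,0,0],[0,0,0,0,0,0,0]]]'; python3 -m handwheel '[[[0,0,0.02,0,0,0,0],[0,0,0.04,0,0,0,0],[0,0,0.04,0,0,0,0],[0,0,0.04,0,0,0,0],[0,0,0.04,0,0,0,0],[0,0,0.02,0,0,0,0],[0,0,0.02,0,0,0,0],[0,0,0,0,0,0,0]]]';  python3 - <<'E'
from h import *
o=r.get_obs(); im,d=r.grab_frame("wrist"); P=cloud("wrist",d,obs=o)
print(o["tcp_pos"],o["orientation"],o["clock"])
cv2.imwrite("pics/w6.png",im[:,:,::-1])
im,d=r.grab_frame("side"); cv2.imwrite("pics/s6.png",cv2.resize(im[190:320,360:500],None,fx=4,fy=4,interpolation=cv2.INTER_CUBIC)[:,:,::-1])
def dk(p): v=p[...,:2]-[.555,.1912]; return v@[.9953,-.0968],v@[.0968,.9953]
x,y=dk(P); z=P[...,2]
k=(np.abs(y+.044)<.004)&(z>.027)&(z<.07)&(x<.02)
print("catch x range top",np.percentile(x[k],[1,99]),np.percentile(z[k],[5,50,95]))
k=(np.abs(y-.0)<.03)&(z>.010)&(z<.022)&(x>-.03)&(x<.03); print("rear face",np.percentile(x[k],[10,50,90]) if k.any() else None)
P=cloud("side",d); x,y=dk(P); z=P[...,2]
k=(np.abs(y)<.05)&(x>.08)&(x<.14)&(z>.06)&(z<.2)
A=np.polyfit(z[k],x[k],1); print("cover x vs z",A, "x@45",np.polyval(A,.045), z[k].max(), "y range",np.percentile(y[k],[1,99]))
E
```

```text
clock: 10.25
tcp_pos: [0.5301, 0.2014, 0.0862]
orientation: [0.144, 3.138, 0.001]
contact_force: [-0.7, -0.5, 0.2]
grip_width: 0.0003
clock: 10.92
tcp_pos: [0.5332, 0.2015, 0.3111]
orientation: [0.146, 3.13, 0.008]
contact_force: [0.7, -0.3, 1.0]
grip_width: -0.0001
[0.53322462 0.20147922 0.31107932] [0.14554938 3.13015758 0.00761092] 10.9167
catch x range top [-0.05027802  0.00613778] [0.0363235  0.04021228 0.0415081 ]
rear face [0.00065885 0.00124036 0.02015205]
cover x vs z [-0.06690921  0.12077923] x@45 0.11776831508414977 0.16373970266684618 y range [-0.04546779  0.04852113]
```

View pics/w6.png

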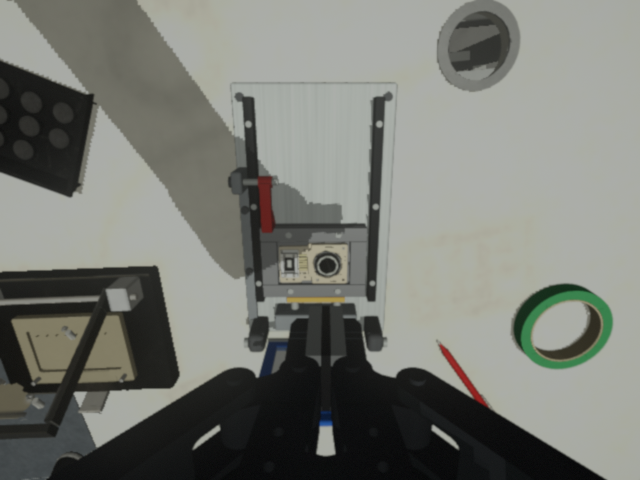

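View pics/s6.png

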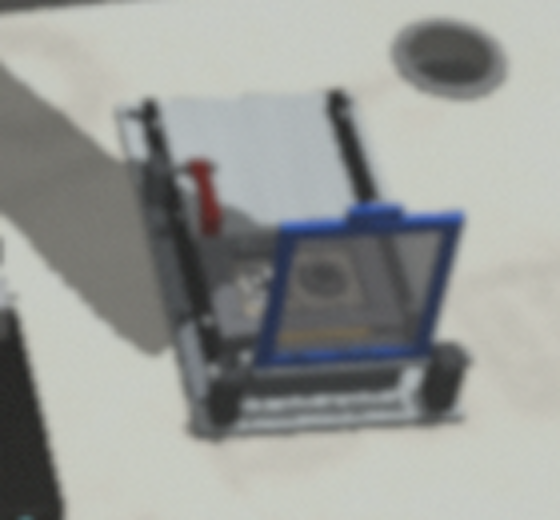

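Run:
```python
from h import *
o=r.get_obs(); im,d=r.grab_frame("wrist"); P=cloud("wrist",d,obs=o)
np.savez("wrist6.npz",im=im,P=P)
cv2.imwrite("pics/w6c.png",cv2.resize(im[160:310,230:400],None,fx=4.5,fy=4,interpolation=cv2.INTER_CUBIC)[:,:,::-1])
def dk(p): v=p[...,:2]-[.555,.1912]; return v@[.9953,-.0968],v@[.0968,.9953]
for n in("wrist","side"):
  if n=="side":
    im,d=r.grab_frame("side"); P=cloud("side",d)
  x,y=dk(P); z=P[...,2]
  red=(im[...,0]>1.8*im[...,1].astype(float))&(np.abs(y+.044)<.012)&(x>-.07)&(x<.03)
  for a in range(-60,15,6):
    q=red&(x*1e3>a)&(x*1e3<a+6)
    if q.any(): print(n,a,np.percentile(z[q],[10,50,90]).round(4),q.sum())
```

```text
wrist -54 [0.0351 0.0369 0.0379] 40
wrist -48 [0.0381 0.0394 0.0408] 93
wrist -42 [0.0393 0.0403 0.041 ] 75
wrist -36 [0.0391 0.0403 0.0412] 82
wrist -30 [0.039  0.0404 0.041 ] 75
wrist -24 [0.0397 0.0405 0.0411] 70
wrist -18 [0.0365 0.0402 0.0412] 85
wrist -12 [0.0292 0.0403 0.041 ] 82
wrist -6 [0.0337 0.0402 0.041 ] 78
wrist 0 [0.0144 0.0144 0.0168] 3
side -42 [0.0376 0.0382 0.0409] 5
side -36 [0.0382 0.0399 0.041 ] 3
side -30 [0.0408 0.0413 0.0418] 2
side -24 [0.0404 0.0415 0.0423] 4
side -18 [0.0373 0.0396 0.0413] 4
side -12 [0.0378 0.0414 0.042 ] 4
side -6 [0.0402 0.0427 0.044 ] 6
side 0 [0.0371 0.0401 0.0426] 5
```

View pics/w6c.png

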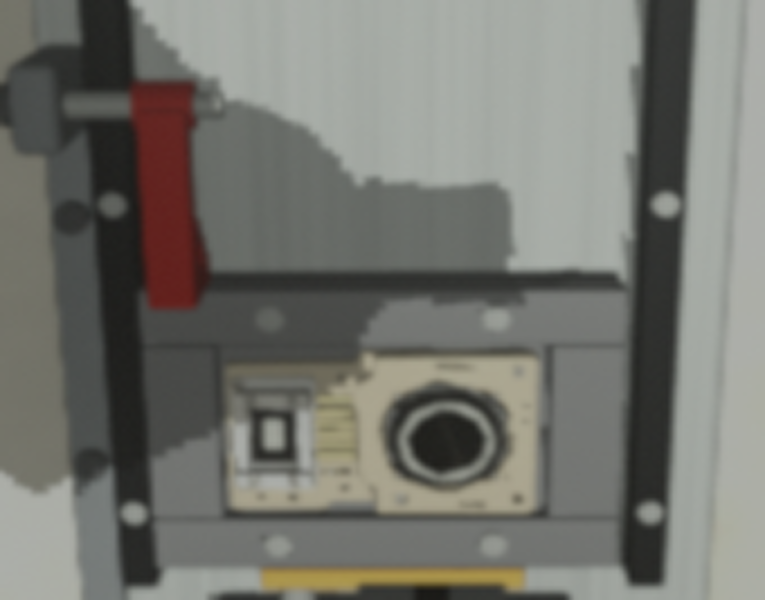

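The catch is level with its face at dock x of about 0, right behind the pallet. The board is in its pocket. Now I move behind the cover, which leans about 1.5 rad with its far face near dock x = 112 mm at z = 125 mm.

```bash
python3 -m handwheel '[[[0.0362,-0.0052,0,0,0,0,0],[0.0362,-0.0052,0,0,0,0,0],[0.0362,-0.0052,0,0,0,0,0],[0.0362,-0.0052,0,0,0,0,0],[0.0362,-0.0052,0,0,0,0,0],[0,0,0,0,0,0,0],[0,0,0,0,0,0,0]]]'
python3 - <<'E'
from h import *
o=r.get_obs(); im,d=r.grab_frame("wrist"); cv2.imwrite("pics/w7.png",im[:,:,::-1])
P=cloud("wrist",d,obs=o)
v=P[...,:2]-[.555,.1912]; x=v@[.9953,-.0968]; y=v@[.0968,.9953]; z=P[...,2]
print(o["tcp_pos"], "tcp dock", (o["tcp_pos"][:2]-[.555,.1912])@np.array([[.9953,.0968],[-.0968,.9953]]))
k=(np.abs(y)<.05)&(x>.09)&(x<.15)&(z>.14)&(z<.18); print("cover top x,z",np.percentile(x[k],[5,50,95]) if k.any() else None)
E
```

```text
clock: 11.7
tcp_pos: [0.7131, 0.1733, 0.3026]
orientation: [-0.149, -3.135, 0.004]
contact_force: [-0.0, 0.6, 0.3]
grip_width: -0.0003
[0.71307193 0.17331723 0.30258493] tcp dock [ 0.15906004 -0.00249736]
cover top x,z [0.10515609 0.10730125 0.11043869]
```

View pics/w7.png

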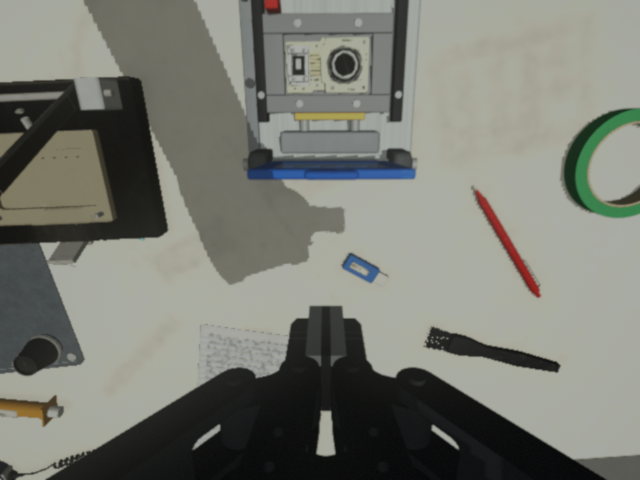

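The cover's top edge is at row 173 (dock x of about 107 mm), and the space behind it is clear. I descend behind it and work out the arc.

```bash
python3 -m handwheel '[[[0,0.002,-0.035,0,0,0,0],[0,0,-0.035,0,0,0,0],[0,0,-0.034,0,0,0,0],[0,0,0,0,0,0,0],[0,0,0,0,0,0,0]]]'
python3 - <<'E'
from h import *
o=r.get_obs(); t=o["tcp_pos"]; print(t,o["orientation"])
th=[1.57,1.5]+list(np.arange(1.4,-0.01,-.1))+[0]
prev=t
for a in th:
    ex=.115-.08*np.cos(a)+.003*np.sin(a)+.011; ez=.045+.08*np.sin(a)+.003*np.cos(a)+.073
    w=np.array([.555,.1912])+ex*np.array([.9953,-.0968]); p=np.array([*w,ez])
    print(round(a,2),p.round(4),(p-prev).round(4)); prev=p
E
```

```text
clock: 12.17
tcp_pos: [0.71, 0.1772, 0.2002]
orientation: [-0.144, -3.133, 0.002]
contact_force: [0.3, 0.2, 0.7]
grip_width: -0.0002
[0.71002714 0.1771532  0.20019948] [-1.43908207e-01 -3.13327623e+00  1.95842176e-03]
1.57 [0.6833 0.1787 0.198 ] [-0.0267  0.0016 -0.0022]
1.5 [0.6778 0.1793 0.198 ] [-0.0056  0.0005  0.    ]
1.4 [0.6698 0.18   0.1973] [-0.0079  0.0008 -0.0007]
1.3 [0.662  0.1808 0.1959] [-0.0078  0.0008 -0.0015]
1.2 [0.6543 0.1815 0.1937] [-0.0076  0.0007 -0.0022]
1.1 [0.647  0.1823 0.1907] [-0.0074  0.0007 -0.003 ]
1.0 [0.6399 0.1829 0.1869] [-0.0071  0.0007 -0.0037]
0.9 [0.6333 0.1836 0.1825] [-0.0066  0.0006 -0.0044]
0.8 [0.6271 0.1842 0.1775] [-0.0062  0.0006 -0.0051]
0.7 [0.6214 0.1847 0.1718] [-0.0056  0.0005 -0.0056]
0.6 [0.6164 0.1852 0.1656] [-0.0051  0.0005 -0.0062]
0.5 [0.612  0.1857 0.159 ] [-0.0044  0.0004 -0.0067]
0.4 [0.6082 0.186  0.1519] [-0.0037  0.0004 -0.0071]
0.3 [0.6052 0.1863 0.1445] [-0.003   0.0003 -0.0074]
0.2 [0.603  0.1865 0.1368] [-0.0023  0.0002 -0.0077]
0.1 [0.6015 0.1867 0.129 ] [-0.0015  0.0001 -0.0079]
-0.0 [0.6008 0.1867 0.121 ] [-0.0007  0.0001 -0.008 ]
0 [0.6008 0.1867 0.121 ] [0. 0. 0.]
```

```bash
python3 -m handwheel '[[[-0.013,0.001,-0.001,0,0,0,0],[-0.013,0.001,-0.001,0,0,0,0],[-0.006,0,0,0,0,0,0],[-0.008,0.001,-0.001,0,0,0,0],[-0.008,0.001,-0.001,0,0,0,0],[-0.008,0.001,-0.002,0,0,0,0],[-0.007,0.001,-0.003,0,0,0,0],[-0.007,0,-0.004,0,0,0,0],[-0.0066,0.001,-0.0044,0,0,0,0],[0,0,0,0,0,0,0]]]'
python3 - <<'E'
from h import *
im,d=r.grab_frame("scene"); cv2.imwrite("pics/s8.png",cv2.resize(im[100:260,160:320],None,fx=4,fy=4,interpolation=cv2.INTER_CUBIC)[:,:,::-1])
E
```

```text
clock: 13.0
tcp_pos: [0.6334, 0.1839, 0.183]
orientation: [-0.144, -3.135, 0.001]
contact_force: [-0.2, -0.1, -1.0]
grip_width: 0.0001
```

View pics/s8.png

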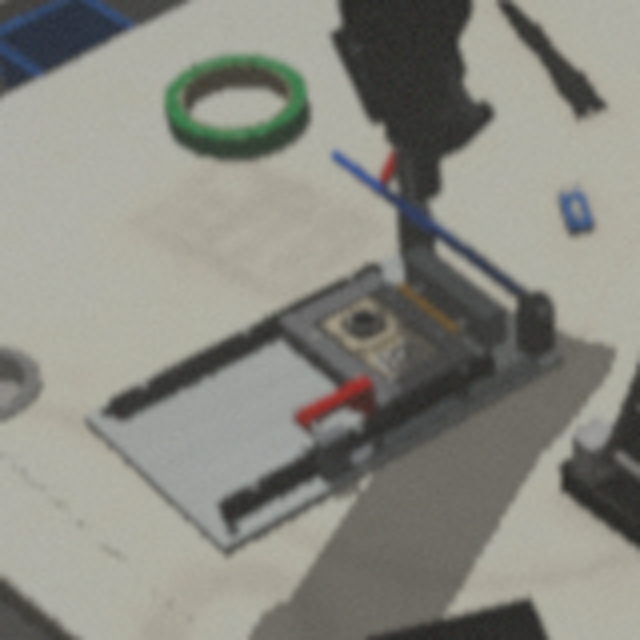

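The cover is following at about 0.9 rad, so I continue.

```bash
python3 -m handwheel '[[[-0.006,0.0005,-0.005,0,0,0,0],[-0.006,0.0005,-0.0056,0,0,0,0],[-0.005,0.0005,-0.006,0,0,0,0],[-0.0044,0.0004,-0.0067,0,0,0,0],[-0.0037,0.0004,-0.007,0,0,0,0],[-0.003,0.0003,-0.0075,0,0,0,0],[-0.0023,0,-0.0077,0,0,0,0],[-0.0015,0,-0.008,0,0,0,0],[0,0,0,0,0,0,0]]]'; python3 -m handwheel '[[[-0.0005,0,-0.003,0,0,0,0],[0,0,-0.003,0,0,0,0],[0,0,-0.001,0,0,0,0]]]'
```

```text
clock: 13.8
tcp_pos: [0.6024, 0.186, 0.1289]
orientation: [-0.145, -3.135, 0.002]
contact_force: [0.1, -0.0, -0.8]
grip_width: -0.0002
clock: 14.05
tcp_pos: [0.6034, 0.1862, 0.1238]
orientation: [0.146, 3.138, -0.0]
contact_force: [0.5, -0.6, 0.7]
grip_width: 0.0001
```

```bash
python3 -m handwheel '[[[0,0,-0.001,0,0,0,0],[0,0,-0.001,0,0,0,0]]]'
```

```text
clock: 14.22
tcp_pos: [0.6034, 0.1863, 0.1222]
orientation: [0.146, 3.138, 0.0]
contact_force: [0.1, 0.7, -0.2]
grip_width: 0.0002
```

```bash
python3 -m handwheel '[[[0,0,-0.001,0,0,0,0],[0,0,-0.0005,0,0,0,0]]]'
```

```text
clock: 14.38
tcp_pos: [0.6033, 0.1862, 0.1207]
orientation: [0.146, 3.138, 0.0]
contact_force: [-2.3, -0.7, 6.0]
grip_width: 0.0003
```

```bash
python3 -m handwheel '[[[0,0,-0.001,0,0,0,0],[0,0,-0.0005,0,0,0,0]]]'
```

```text
clock: 14.55
tcp_pos: [0.6034, 0.1863, 0.1205]
orientation: [0.146, 3.138, 0.001]
contact_force: [-5.7, -1.1, 16.2]
grip_width: 0.0001
```

The cover is down on its stop: the position stalls with 16 N. I lift away and check.

```bash
python3 -m handwheel '[[[0,0,0.003,0,0,0,0],[0,0,0.01,0,0,0,0],[0,0,0.03,0,0,0,0],[0,0,0.04,0,0,0,0],[0,0,0.04,0,0,0,0],[-0.03,0.003,0.03,0,0,0,0],[-0.03,0.003,0.02,0,0,0,0],[-0.02,0.003,0.01,0,0,0,0],[0,0,0,0,0,0,0],[0,0,0,0,0,0,0]]]'
python3 - <<'E'
from h import *
o=r.get_obs(); im,d=r.grab_frame("wrist"); P=cloud("wrist",d,obs=o); print(o["tcp_pos"],o["clock"])
cv2.imwrite("pics/w9.png",im[:,:,::-1])
im2,d2=r.grab_frame("scene"); cv2.imwrite("pics/s9.png",cv2.resize(im2[100:260,160:320],None,fx=4,fy=4,interpolation=cv2.INTER_CUBIC)[:,:,::-1])
im3,d3=r.grab_frame("side"); cv2.imwrite("pics/d9.png",cv2.resize(im3[190:320,360:500],None,fx=4,fy=4,interpolation=cv2.INTER_CUBIC)[:,:,::-1])
for n,I,Q in(("wrist",im,P),("side",im3,cloud("side",d3)),("scene",im2,cloud("scene",d2))):
    v=Q[...,:2]-[.555,.1912]; x=v@[.9953,-.0968]; y=v@[.0968,.9953]; z=Q[...,2]; If=I.astype(float)
    red=(If[...,0]>1.8*If[...,1])&(np.abs(y+.044)<.012)&(x>-.06)&(x<.03)
    blue=(If[...,2]>1.6*If[...,0])&(np.abs(y)<.06)&(x>-.02)&(x<.13)
    for a in range(-12,125,16):
        q=blue&(x*1e3>a)&(x*1e3<a+16)
        if q.any(): print(n,"blue",a,np.median(z[q]).round(4),q.sum())
    for a in (-50,-34,-18,-2):
        q=red&(x*1e3>a)&(x*1e3<a+16)
        if q.any(): print(n,"red",a,np.median(z[q]).round(4),q.sum())
E
```

```text
clock: 15.38
tcp_pos: [0.5234, 0.1957, 0.3028]
orientation: [0.144, 3.136, 0.003]
contact_force: [0.8, -0.5, 0.1]
grip_width: -0.0002
[0.52338963 0.19569118 0.30282825] 15.3833
wrist blue -12 0.0465 200
wrist blue 4 0.0472 1291
wrist blue 20 0.0473 335
wrist blue 36 0.0473 333
wrist blue 52 0.0474 307
wrist blue 68 0.0473 296
wrist blue 84 0.0474 266
wrist blue 100 0.0472 202
wrist blue 116 0.0226 9
wrist red -50 0.0397 232
wrist red -34 0.0403 198
wrist red -18 0.0402 210
wrist red -2 0.0404 33
side blue -12 0.0455 9
side blue 4 0.0478 140
side blue 20 0.0475 57
side blue 36 0.047 50
side blue 52 0.0478 52
side blue 68 0.0475 58
side blue 84 0.0474 48
side blue 100 0.048 134
side red -50 0.0395 6
side red -34 0.0408 7
side red -18 0.04 13
side red -2 0.0433 5
scene blue -12 0.0446 19
scene blue 4 0.0449 115
scene blue 20 0.0465 30
scene blue 36 0.0457 34
scene blue 52 0.0453 33
scene blue 68 0.0455 30
scene blue 84 0.0453 34
scene blue 100 0.0456 98
scene red -50 0.0388 9
scene red -34 0.0383 7
scene red -18 0.038 11
```

View pics/w9.png

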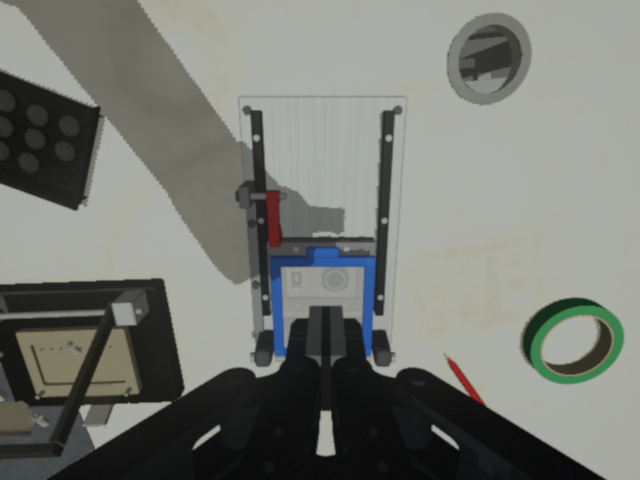

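View pics/s9.png

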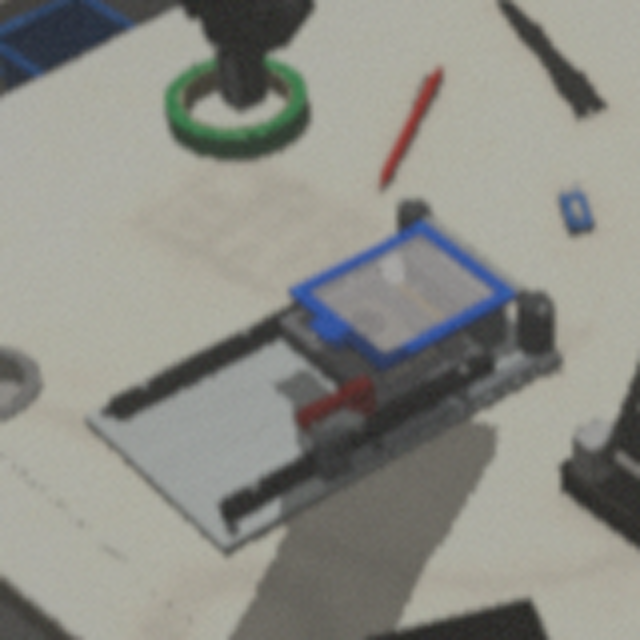

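The cover is level at 47 mm from edge to edge, the catch is level behind the pallet, and the robot is clear. I hand in.

```bash
python3 -c "
from bench import r
print(r.hand_in())"
```

```text
the job is handed in; nothing more can be done
None
```

I pushed the pallet in under the catch until I felt the end stop, the catch dropped behind it, and I then swung the cover fully shut. The job was handed in at about 15.5 s.

- **End stop:** the push was slow near the end. The position stalled while the force rose to about 17 N, and I backed off from there.
- **Catch:** its top measured level, 40 mm at both ends in the wrist view. Its locking face and the pallet's rear edge were both at dock x of about 0 to 1 mm. The robot did not touch it; the knuckles cleared it by about 20 mm.
- **Cover:** it came down until it stopped, with 16 N on the fingertips. In the last views its top was level at 47 mm in the wrist and side cameras, against 48 mm nominal. The scene camera read 45 to 46 mm, but that camera also reads the bench about 2.5 mm low.
- **Board and bystanders:** the board was in its pocket after the push, and I saw nothing moved on the parts of the bench in the pictures I viewed. I did not measure the bystanders' positions again, and the bottle, timer and blue box were not in those last pictures.

An upward force on the tool grew to about 10 N while the bar was being pressed. I did not find the cause, and it went away when I backed off.

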